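Seat the flow cell's cover on its locating pins and latch it

TASK

The white cover plate of the flow cell lies askew on top of its two locating pins: nudge it sideways by its edges with the fingertips until both its holes drop over the pins and it lies flat on the metal cell body, then push the swing latch round until its bar lies across the cover. Do not pick the cover up, keep off the window and hose fittings on top of it, push the latch lightly rather than gripping it, and leave the other things on the desk where they are.

Things in the scene. Friction and masses are not known exactly. Their poses are not given: they have to be found in the camera images.
- flow_cell: Aluminium cell body, fixed to the desk: foot plate 100 x 164 x 6 mm (from 70 mm to -y to 94 mm to +y of the origin) carrying a block 90 mm (its x) by 120 mm (its y) whose flat top, the seat, is 20 mm above the desk. Two pins stand on the seat on its far side. Origin: centre of the block's footprint, at desk height; x points away from the robot, give or take 0.4 rad.
- cover: Loose white plastic plate, 90 (its x) x 120 (its y) x 10 mm, 0.3 kg. Origin: centre of its underside. Starts on the two pin tips, its near (-x) edge sunk on the block (slope about 6 degrees), off its place by 7 to 16 mm to the cell's -y, up to 11 mm in x, up to 0.12 rad in yaw. Seated, its origin is 20 mm above the cell's, axes parallel, edges flush with the block's.
- fittings: Not to be touched: the round window (46 mm wide, 3 mm high, centred at x = -2, y = -14 mm) and the two upright hose fittings (13 mm wide, 25 mm high, at x = -29, y = -43 and x = +24, y = +18 mm) on top of the cover, as one part fixed to it. Origin and axes are those of the cover.
- hole_left (a point): Centre of the cover's +y through hole, 9 mm wide, on its underside, at x = +22, y = +38 mm in the cover's frame. Each hole drops over its pin when about 2.5 mm off or nearer.
- hole_right (a point): Centre of the cover's -y through hole, 9 mm wide, on its underside, at x = +22, y = -38 mm in the cover's frame.
- pin_left (a point): Foot of the cell's +y pin, on the seat, at x = +22, y = +38 mm in the cell's frame. Pins: steel, 7 mm in diameter, 7.5 mm high, with a round (hemispherical) nose.
- pin_right (a point): Foot of the cell's -y pin, on the seat, at x = +22, y = -38 mm in the cell's frame; like the other. A cover pushed so far (some 20 mm) that a pin comes out from under its edge drops beside that pin and cannot be pushed back.
- latch (a joint): Angle of the swing latch about its upright pivot, rad, growing anticlockwise seen from above. 0: the bar points along the cell's -x, beside the cover; 1.57: along the cell's -y, square across the cover. Stops at -0.7 and 1.8. Light friction (about 1.2 N at the knob); it stays where it is left. An unseated cover is in its way.
- latch_pivot (a point): The latch's pivot axis, at x = -8, y = +78 mm in the cell's frame, at the underside of the bar (31.7 mm above the desk). Hub 18 mm wide, its top 44 mm above the desk, on a post 16 mm wide.
- latch_bar: The moving bar of the latch: steel, 14 mm wide, 7 mm thick, underside 31.7 mm above the desk, ending 55 mm from the pivot; a black knob 12 mm wide stands on it 44 mm out from the pivot, its top 55 mm above the desk. Origin: under the knob, at the bar's underside; its -x points outward along the bar.
- vial: Bystander: upright screw-capped glass vial, 22 mm wide, 58 mm tall; origin at the centre of its underside.
- stopper: Bystander: brown rubber stopper, 25 mm wide, 22 mm tall; origin at the centre of its underside.
- petri: Bystander: flat lidded petri dish, 73 mm wide, 15 mm high; origin at the centre of its underside.

How it is judged:
By the outcome, as a careful person would: the job done as asked, in the order asked, and still so for the second after the job is handed in, with the robot touching nothing.
It also fails if it takes over 64 s, if anything falls off the work surface, if the arm or the gripper's body presses on something with over 40 N, if the wrist force passes 120 N, or if a joint passes its speed limit or range.

ROBOT

A 7-joint arm with a two-finger parallel gripper is mounted at the origin on a cart in front of the work surface, level with it; the furniture and walls round the work are solid. World frame = base frame: x ahead of the robot, y to its left, z up, the work surface at z = 0. Lengths are in m, angles in rad, forces in N, time in s.
With the tool pointing down it reaches from about 0.375 to 0.925 m from the base axis. Payload 3.1 kg.
Tool frame: the origin (TCP) lies where the fingers leave the gripper's body, on its centre line; the fingertips stand 73 mm ahead of it and the grasp point (between the pads) lies 54 mm ahead of it; z points along the fingers, y is the line along which they close (so a half turn about z gives the same grasp; the last joint's range is limited). The gripper opens to 85 mm and grips with 20 to 120 N. Pads are 22 mm wide; open, the fingers measure 114 mm over their backs; the gripper's body (76 mm by 85 mm) begins 54 mm behind the grasp point. The pads swing forward as they close: fully open they stand 13 mm farther back than shut.
Start: joints at [-1.237, 0.383, 0.044, 1.598, -0.018, 1.161, -0.05], TCP at [0.272, 0.59, 0.304] pointing down, gripper open.
Joint ranges: [-2.61, 2.61], [-0.41, 2.15], [-1.48, 1.57], [0, 2.5], [-1.57, 4.71], [0.05, 1.97], [-2.85, 2.85]. Speed limits (rad/s): [2.79, 2.79, 3.14, 3.14, 3.14, 3.14, 3.14].

INTERFACE

Orientations are given as a rotation vector (axis times angle).
In Python, from rig import readout, imaging, ticket gives the robot as it stands. The module is installed in compiled form; this text tells all that it offers.
- The arm moves only by the shell command python3 -m jog 'ROWS' [FORCE]. ROWS is JSON, a list of rows, each an object of numbers: "rx", "ry", "rz": the turn, a rotation vector about the tool's x, y, z in units of 6 degrees (1.0 is 6 degrees); "dx", "dy", "dz": the shift along the tool's x, y, z in units of 50 mm (1.0 is 50 mm); "gripper": the closure, from 0 (fully open) to 1 (shut). In form: [{"rx": .., "ry": .., "rz": .., "dx": .., "dy": .., "dz": .., "gripper": ..}, ...]. A call has 1 to 12 rows; each row shifts and turns the commanded pose from where the row before left it, along the tool's axes as they then stand; what a row does not reach is not made up. A row lasts 1/10 s, in which the tool goes at most 50 mm and 8.59 degrees, less where a joint would pass 70% of its speed; a pose out of reach is approached as far as the arm can. A call is refused whole if a number of a shift passes 1 or a number of a turn 1, either way. A call with a gripper value outside its range is refused whole. The fingers move at their own pace and stop on an object; FORCE is the grip in N (left out, the last holds). Time passes only in rows, so rows that do not move let the fingers close. It gives the time, the measured TCP pose, the force and the opening at its end, in the units of the state.
- readout.read_state(): the state, without advancing time (a new reading comes with each control period).
- imaging.grab_frame(name): name is "scene" or "top" or "wrist"; returns a dict with "img" (384x512x3 uint8, red, green, blue), "fovy" (degrees; the focal length in pixels is half the picture's height over the tangent of half this angle, whatever the lens; pixels are square), "cx", "cy" (the principal point, pixels), "rvec" (rotation vector, rad) and "tvec" (3), from world to camera coordinates, as OpenCV has them; the wrist camera has in their place "hand_eye" (4x4, takes a point from camera to tool coordinates, whose origin is the TCP and whose axes are the flange's). Camera axes: x right, y down, z forward; pixel columns grow to the right and rows downward; lengths in m; the calibration is good to about 2 mm. A picture is of the moment at which its call begins: read the wrist's pose just before it. There is no depth.
- ticket.close_job(): hands the job in, once; it reports no verdict.
The state is a dict: "clock": time; "joint_positions": joint angles; "joint_velocities": joint speeds; "joint_torque": joint torques, N m; "tool_pos": TCP position; "tool_rot": TCP orientation; "wrist_force": force on the tool from outside, world axes, zero at the start; "torque": the same for the moment, N m; "finger_gap": finger opening in m.
Only numpy, scipy, OpenCV 4.12 (cv2) and the standard library are available. Lean on these libraries where they do the work, as an engineer would, in place of code of your own. Each camera call takes 0.05 s, during which the arm holds its last target. There are 200 camera calls.

## Working session

There is one attempt and no reset: what is moved stays moved. The work goes in short steps, Python scripts to look and compute and a shell command to move; the robot and the scene stay as the last step left them, time stands still between calls to the robot, and variables do not carry over. Pictures are saved under pics/ and viewed, on a budget of 10 in all, crops included, one or two more only if the job needs it, and the job is handed in when it is done.

```bash
mkdir -p pics; ls
python3 - <<'E'
from rig import readout, imaging
import cv2
s=readout.read_state()
for k in('clock','tool_pos','tool_rot','wrist_force','finger_gap'):print(k,s[k])
for n in('scene','top'):
    f=imaging.grab_frame(n);cv2.imwrite(f'pics/{n}0.png',f['img'][:,:,::-1])
    print(n,{k:v for k,v in f.items() if k!='img'})
import numpy as np
a=cv2.imread('pics/scene0.png');b=cv2.imread('pics/top0.png')
E
```

```text
pics
clock 0.0
tool_pos [0.27172226 0.58964838 0.30247692]
tool_rot [-0.6728253  -3.06825758  0.00408434]
wrist_force [-0.18536914  0.19239391  0.36172284]
finger_gap 0.0853491104666304
scene {'fovy': 50.92193283061441, 'cx': 259.8544639084876, 'cy': 196.6086185213986, 'rvec': array([ 2.21861733, -1.21074596,  0.43240212]), 'tvec': array([-0.22278526,  0.4026325 ,  0.65203506])}
top {'fovy': 50.30972017888975, 'cx': 251.81233329547314, 'cy': 193.82631307255394, 'rvec': array([ 2.03735943, -2.18304402,  0.22361656]), 'tvec': array([0.11306371, 0.54227922, 0.85576242])}
```

View pics/top0.png

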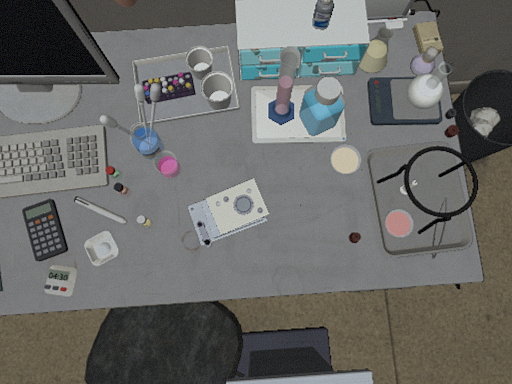

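View pics/scene0.png

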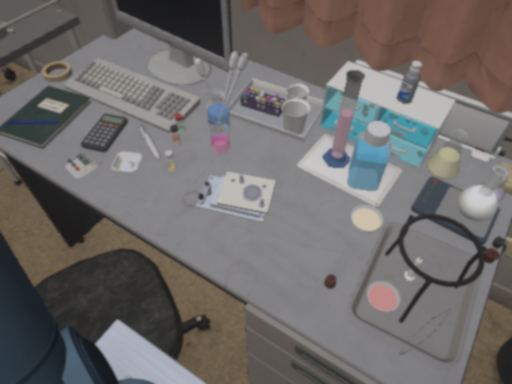

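The top view shows the cell and cover at about (232,212), the latch at (203,232) and the stopper at (355,238). The scene view shows the same cell at (237,195).

```bash
cat > h.py <<'E'
import numpy as np,cv2
from scipy.spatial.transform import Rotation as R
from rig import readout,imaging
def grab(n):
    s=readout.read_state();f=imaging.grab_frame(n);h=f['img'].shape[0]
    F=h/2/np.tan(np.radians(f['fovy'])/2);K=np.array([[F,0,f['cx']],[0,F,f['cy']],[0,0,1]])
    if n=='wrist':
        T=np.eye(4);T[:3,:3]=R.from_rotvec(s['tool_rot']).as_matrix();T[:3,3]=s['tool_pos'];M=T@f['hand_eye']
        Rw,c=M[:3,:3],M[:3,3]
    else:
        Rc=cv2.Rodrigues(f['rvec'])[0];Rw=Rc.T;c=-Rw@f['tvec']
    return f['img'][:,:,::-1].copy(),dict(K=K,R=Rw,c=c)
def cast(C,uv,z):
    uv=np.atleast_2d(uv).astype(float);d=np.c_[uv,np.ones(len(uv))]@np.linalg.inv(C['K']).T@C['R'].T
    return C['c']+d*((z-C['c'][2])/d[:,2])[:,None]
def proj(C,P):
    q=(np.atleast_2d(P)-C['c'])@C['R'];q=q@C['K'].T;return q[:,:2]/q[:,2:]
def tri(Cs,uvs):
    A=np.zeros((3,3));b=np.zeros(3)
    for C,uv in zip(Cs,uvs):
        d=cast(C,uv,-1)[0]-C['c'];d/=np.linalg.norm(d);m=np.eye(3)-np.outer(d,d);A+=m;b+=m@C['c']
    return np.linalg.solve(A,b)
E
python3 - <<'E'
from h import *
i,C=grab('top');print(C['c']);print(cast(C,[[232,212],[203,232],[355,238],[191,206],[265,195],[168,165],[143,220],[385,65]],0.0).round(3))
f=imaging.grab_frame('wrist');print(f['hand_eye'].round(3),f['fovy'])
s=readout.read_state();print(R.from_rotvec(s['tool_rot']).as_matrix().round(2))
E
```

```text
[0.35886868 0.08318175 0.95051225]
[[ 0.521  0.124  0.   ]
 [ 0.478  0.195  0.   ]
 [ 0.44  -0.157  0.   ]
 [ 0.542  0.22   0.   ]
 [ 0.556  0.044  0.   ]
 [ 0.646  0.272  0.   ]
 [ 0.516  0.334  0.   ]
 [ 0.871 -0.286  0.   ]]
[[ 0.    -0.965 -0.262  0.065]
 [ 1.     0.     0.001 -0.   ]
 [-0.001 -0.262  0.965 -0.071]
 [ 0.     0.     0.     1.   ]] 66.10936036223941
[[-0.91  0.42 -0.  ]
 [ 0.42  0.91 -0.  ]
 [-0.   -0.   -1.  ]]
```

```bash
python3 -m jog '[{"dx":-0.7,"dy":-0.54},{"dx":-0.7,"dy":-0.54},{"dx":-0.7,"dy":-0.54},{"dx":-0.7,"dy":-0.54},{"dx":-0.7,"dy":-0.54},{"dx":-0.7,"dy":-0.54},{"dx":-0.7,"dy":-0.54},{"dx":-0.7,"dy":-0.54},{"dx":-0.7,"dy":-0.54},{"dx":-0.7,"dy":-0.54},{"dx":-0.7,"dy":-0.54},{"dx":-0.7,"dy":-0.54}]' && python3 -m jog '[{"rz":-1,"dz":0.3},{"rz":-1,"dz":0.3},{"rz":-1,"dz":0.3},{"rz":-1,"dz":0.3},{"rz":-1,"dz":0.3},{"rz":-1,"dz":0.3},{"rz":-1,"dz":0.2},{"rz":-0.5,"dz":0.2},{}]'
python3 - <<'E'
from h import *
i,C=grab('wrist');cv2.imwrite('pics/w1.png',i);np.save('w1.npy',C,allow_pickle=True);print(C['c'])
s=readout.read_state();print(s['clock'],s['tool_pos'],s['wrist_force'])
E
```

```text
[0.21243179 0.61697842 0.37380345]
0.25 [0.27186575 0.59005269 0.30321544] [ 0.33704629 -0.02401241  0.59019433]invalid input
```

View pics/w1.png

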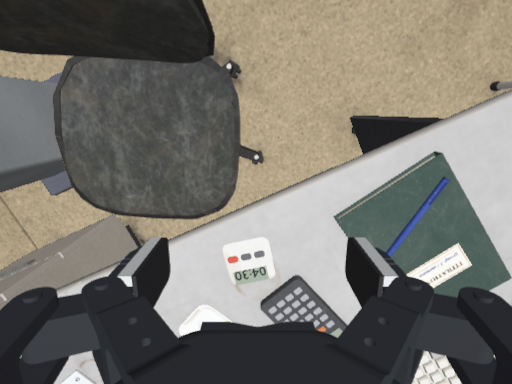

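The wrist picture only shows the desk edge, because the rows were refused; they probably need every key. The fingers fill the bottom of the frame, so the cell has to sit toward the tool's +x to be seen.

```bash
python3 -m jog '[{"rx":0,"ry":0,"rz":0,"dx":-0.8,"dy":-0.54,"dz":0,"gripper":0},{"rx":0,"ry":0,"rz":0,"dx":-0.8,"dy":-0.54,"dz":0,"gripper":0},{"rx":0,"ry":0,"rz":0,"dx":-0.8,"dy":-0.54,"dz":0,"gripper":0},{"rx":0,"ry":0,"rz":0,"dx":-0.8,"dy":-0.54,"dz":0,"gripper":0},{"rx":0,"ry":0,"rz":0,"dx":-0.8,"dy":-0.54,"dz":0,"gripper":0},{"rx":0,"ry":0,"rz":0,"dx":-0.8,"dy":-0.54,"dz":0,"gripper":0},{"rx":0,"ry":0,"rz":0,"dx":-0.8,"dy":-0.54,"dz":0,"gripper":0},{"rx":0,"ry":0,"rz":0,"dx":-0.8,"dy":-0.54,"dz":0,"gripper":0},{"rx":0,"ry":0,"rz":0,"dx":-0.8,"dy":-0.54,"dz":0,"gripper":0},{"rx":0,"ry":0,"rz":0,"dx":-0.8,"dy":-0.54,"dz":0,"gripper":0},{"rx":0,"ry":0,"rz":0,"dx":-0.8,"dy":-0.54,"dz":0,"gripper":0},{"rx":0,"ry":0,"rz":0,"dx":-0.8,"dy":-0.54,"dz":0,"gripper":0}]' && python3 -m jog '[{"rx":0,"ry":0,"rz":-1,"dx":0,"dy":0,"dz":0.2,"gripper":0},{"rx":0,"ry":0,"rz":-1,"dx":0,"dy":0,"dz":0.2,"gripper":0},{"rx":0,"ry":0,"rz":-1,"dx":0,"dy":0,"dz":0.2,"gripper":0},{"rx":0,"ry":0,"rz":-1,"dx":0,"dy":0,"dz":0.2,"gripper":0},{"rx":0,"ry":0,"rz":-1,"dx":0,"dy":0,"dz":0.2,"gripper":0},{"rx":0,"ry":0,"rz":-1,"dx":0,"dy":0,"dz":0.2,"gripper":0},{"rx":0,"ry":0,"rz":-1,"dx":0,"dy":0,"dz":0.2,"gripper":0},{"rx":0,"ry":0,"rz":-0.5,"dx":0,"dy":0,"dz":0.2,"gripper":0},{"rx":0,"ry":0,"rz":0,"dx":0,"dy":0,"dz":0,"gripper":0},{"rx":0,"ry":0,"rz":0,"dx":0,"dy":0,"dz":0,"gripper":0}]'
cat >> h.py <<'E'
import pickle
def snap(name):
    i,C=grab('wrist');cv2.imwrite(f'pics/{name}.png',i);pickle.dump(C,open(f'{name}.pkl','wb'))
    s=readout.read_state();print(s['clock'],s['tool_pos'],R.from_rotvec(s['tool_rot']).as_matrix().round(3).tolist(),s['wrist_force']);return i,C
E
python3 -c "
from h import *
snap('w2')"
```

```text
clock: 1.45
tool_pos: [0.573, 0.0935, 0.3041]
tool_rot: [0.672, 3.068, 0.001]
wrist_force: [0.4, 1.0, -0.2]
finger_gap: 0.0853
clock: 2.45
tool_pos: [0.5723, 0.0952, 0.2238]
tool_rot: [0.551, -3.093, 0.0]
wrist_force: [-0.3, 0.4, -0.0]
finger_gap: 0.0854
2.5 [0.57262718 0.09523797 0.22426532] [[-0.938, -0.345, 0.001], [-0.345, 0.938, 0.0], [-0.001, -0.0, -1.0]] [ 0.20469358 -0.00653747  0.14614171]
```

View pics/w2.png

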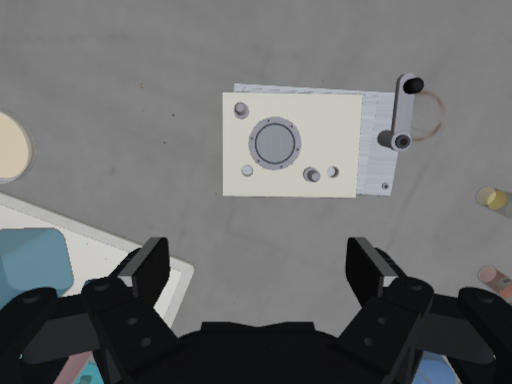

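The view from above shows the cover with corners (222,93), (362,95), (356,197) and (223,196), its holes at (248,170) and (333,172), and the latch hub at (403,142) with the knob at (413,86). The foot plate corners are (235,84), (394,93) and (390,195).

Run:
```python
from h import *
i=cv2.imread('pics/w2.png');C=pickle.load(open('w2.pkl','rb'))
cv2.imwrite('pics/w2c.png',cv2.resize(i[70:210,212:432],None,fx=3.6,fy=3.6,interpolation=cv2.INTER_CUBIC))
h=cv2.cvtColor(i,cv2.COLOR_BGR2HSV)
print(i[130,210],i[130,235],i[120,370],i[150,372],i[88,280])
b,r=i[:,:,0].astype(int),i[:,:,2].astype(int)
m=((r-b>12)&(r>170)).astype(np.uint8);m[:, :200]=0;m[:,380:]=0;m=cv2.morphologyEx(m,cv2.MORPH_CLOSE,np.ones((25,25)))
c=max(cv2.findContours(m,0,2)[0],key=cv2.contourArea);q=cv2.approxPolyDP(c,6,True)[:,0];print(cv2.contourArea(c),q.tolist())
```

```text
[128 128 128] [189 197 198] [186 179 173] [179 171 167] [187 180 174]Traceback (most recent call last):
  File "<stdin>", line 8, in <module>
ValueError: max() iterable argument is empty
```

View pics/w2c.png

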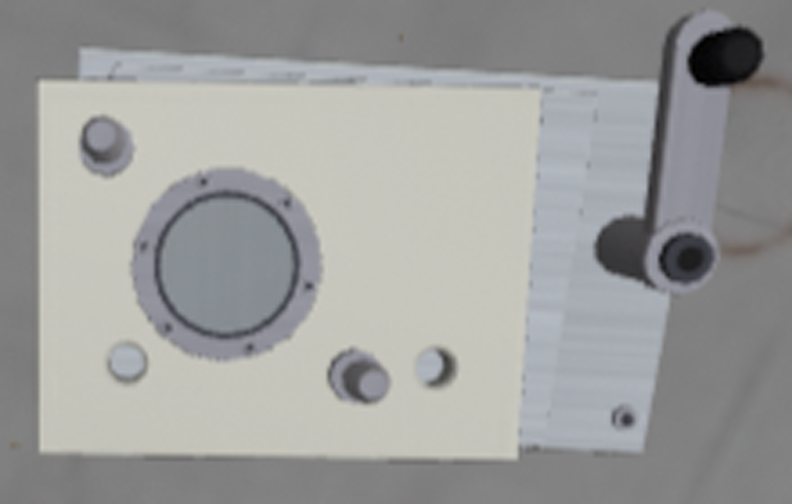

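```bash
cat >> h.py <<'E'
def fit2(loc,w):
    loc=np.array(loc,float);w=np.array(w)[:,:2];a=loc-loc.mean(0);b=w-w.mean(0)
    th=np.arctan2((a[:,0]*b[:,1]-a[:,1]*b[:,0]).sum(),(a*b).sum());r=R.from_euler('z',th).as_matrix()[:2,:2]
    t=w.mean(0)-r@loc.mean(0);return th,t,r,(w-(loc@r.T+t))
def cover_quad(i,x0=200,x1=385):
    b,r=i[:,:,0].astype(int),i[:,:,2].astype(int)
    m=((r-b>3)&(r>150)).astype(np.uint8);m[:,:x0]=0;m[:,x1:]=0
    m=cv2.morphologyEx(cv2.morphologyEx(m,cv2.MORPH_OPEN,np.ones((5,5))),cv2.MORPH_CLOSE,np.ones((9,9)))
    c=max(cv2.findContours(m,0,2)[0],key=cv2.contourArea)
    q=cv2.approxPolyDP(cv2.convexHull(c),6,True)[:,0].astype(float)
    # refine: fit lines to contour pts per side
    P=c[:,0].astype(float);L=[]
    for k in range(len(q)):
        a,b2=q[k],q[(k+1)%len(q)];d=(b2-a)/np.linalg.norm(b2-a);n=np.array([-d[1],d[0]]);s=(P-a)@d;e=abs((P-a)@n)
        S=P[(e<2.5)&(s>8)&(s<np.linalg.norm(b2-a)-8)];vx,vy,x,y=cv2.fitLine(S.astype(np.float32),cv2.DIST_HUBER,0,.01,.01).ravel()
        L.append(np.cross([x,y,1],[x+vx,y+vy,1]))
    Q=[np.cross(L[k-1],L[k]) for k in range(len(L))];return np.array([v[:2]/v[2] for v in Q])
E
python3 - <<'E'
from h import *
i=cv2.imread('pics/w2.png');C=pickle.load(open('w2.pkl','rb'))
u=lambda a:np.array(a)/3.6+[212,70]-0.36
q=cover_quad(i);print(q.round(1).tolist())
z6=cast(C,u([[80,47],[643,450]]),.006);hub=cast(C,u([[685,258]]),.044)
th,t,r,e=fit2([[-.05,-.07],[.05,.094],[-.008,.078]],np.r_[z6,hub]);print('cell',th,t,(e*1e3).round(1).tolist())
kn=(cast(C,u([[740,50]]),.055)[0,:2]-t)@r;print('knob cell',kn)
cv=[(cast(C,p,.030 if p[1]<150 else .0394)[0,:2]-t)@r for p in q];print('corners in cell mm',(np.array(cv)*1e3).round(1).tolist())
h=(cast(C,u([[127,361],[433,367]]),.0376)[:,:2]-t)@r;print('holes',(h*1e3).round(1).tolist())
np.save('cell.npy',np.r_[th,t])
E
```

```text
[[209.1, 92.1], [361.4, 94.7], [354.1, 196.8], [313.2, 196.2]]
cell 0.29921901937328643 [0.5211432  0.12281445] [[0.0, 1.4], [-0.8, -0.6], [0.8, -0.8]]
knob cell [-0.05232233  0.07536147]
corners in cell mm [[-38.9, -87.6], [-43.8, 42.2], [44.3, 45.2], [45.7, 8.4]]
holes [[25.1, -52.3], [22.6, 23.0]]
```

```bash
cat >> h.py <<'E'
def cellpose():
    c=np.load('cell.npy');return c[0],c[1:],R.from_euler('z',c[0]).as_matrix()[:2,:2]
def tocell():
    s=readout.read_state();th,t,r=cellpose();M=R.from_rotvec(s['tool_rot']).as_matrix();p=np.array(s['tool_pos'])
    print('t',s['clock'],'TCP cell mm',(1e3*(p[:2]-t)@r).round(1),'z',(1e3*p[2]).round(1),'tool-y in cell deg',np.degrees(np.arctan2(M[1,1],M[0,1])-th).round(2),'tilt',M[2,:2].round(4),'F cell',(np.array(s['wrist_force'][:2])@r).round(1),s['wrist_force'][2].round(1),'q7',s['joint_positions'][6].round(2))
def goal(x,y,z):
    s=readout.read_state();th,t,r=cellpose();w=np.r_[r@[x/1e3,y/1e3]+t,z/1e3]-s['tool_pos']
    print('rows (units of 50mm) tool',(R.from_rotvec(s['tool_rot']).as_matrix().T@w/.05).round(3))
E
python3 - <<'E'
from h import *
C=pickle.load(open('w2.pkl','rb'));th,t,r=cellpose()
f=lambda n,p,z:print(n,((cast(C,p,z)[0,:2]-t)@r*1e3).round(0))
f('traycorner',[193,268],.01);f('bottle near',[68,265],.05);f('bottle',[20,230],.1);f('vial',[483,200],.055);f('pink',[487,273],.03);f('petri',[30,160],.01)
tocell();goal(72,-6,224);goal(72,-6,73)
E
```

```text
traycorner [ 141. -106.]
bottle near [ 120. -213.]
bottle [  65. -209.]
vial [ 37. 149.]
pink [119. 193.]
petri [  32. -264.]
t 2.5 TCP cell mm [ 41.1 -41.5] z 224.3 tool-y in cell deg 93.06 tilt [-0.0005 -0.0001] F cell [ 0.2 -0.1] 0.1 q7 1.77
rows (units of 50mm) tool [-0.656  0.677  0.006]
rows (units of 50mm) tool [-0.654  0.677  3.026]
```

```bash
python3 -m jog '[{"rx":0,"ry":0,"rz":0.25,"dx":-0.33,"dy":0.34,"dz":0,"gripper":0},{"rx":0,"ry":0,"rz":0.26,"dx":-0.33,"dy":0.34,"dz":0,"gripper":0},{"rx":0,"ry":0,"rz":0,"dx":0,"dy":0,"dz":0.6,"gripper":0},{"rx":0,"ry":0,"rz":0,"dx":0,"dy":0,"dz":0.6,"gripper":0},{"rx":0,"ry":0,"rz":0,"dx":0,"dy":0,"dz":0,"gripper":0},{"rx":0,"ry":0,"rz":0,"dx":0,"dy":0,"dz":0,"gripper":0}]'
python3 - <<'E'
from h import *
i,C=snap('w3')
tocell();goal(72,-6,73)
g=i[:,:,2];
th,t,r=cellpose()
# holes: bright spots; predict
P=lambda x,y,z:proj(C,np.r_[r@[x/1e3,y/1e3]+t,z/1e3])[0].round(1)
print('pred holes',P(25.1,-52.3,37.6),P(22.6,23,37.6),'near edge mid',P(-45,-10,30))
c=[P(x,y,35) for x in(-60,60) for y in(-85,95)];c=np.array(c);print(c.min(0),c.max(0))
lo=np.clip(c.min(0).astype(int),0,None);hi=c.max(0).astype(int);cr=i[lo[1]:hi[1],lo[0]:hi[0]];k=760/cr.shape[1];print(lo,k)
cv2.imwrite('pics/w3c.png',cv2.resize(cr,None,fx=k,fy=k,interpolation=cv2.INTER_CUBIC))
E
```

```text
clock: 3.1
tool_pos: [0.5922, 0.1382, 0.1642]
tool_rot: [0.469, -3.106, 0.0]
wrist_force: [0.3, 0.5, 0.1]
finger_gap: 0.0855
3.15 [0.59311253 0.13823904 0.1653661 ] [[-0.955, -0.295, 0.002], [-0.295, 0.955, 0.0], [-0.002, -0.0, -1.0]] [ 0.28266973  0.43387087 -0.0922308 ]
t 3.15 TCP cell mm [73.3 -6.5] z 165.4 tool-y in cell deg 90.02 tilt [-0.0022 -0.0002] F cell [0.4 0.3] -0.1 q7 1.68
rows (units of 50mm) tool [0.03  0.01  1.847]
pred holes [189.2 140.6] [303.  136.9] near edge mid [252.9  26.1]
[126.6  -4.4] [429.  190.6]
[126   0] 2.5082508250825084
```

View pics/w3c.png

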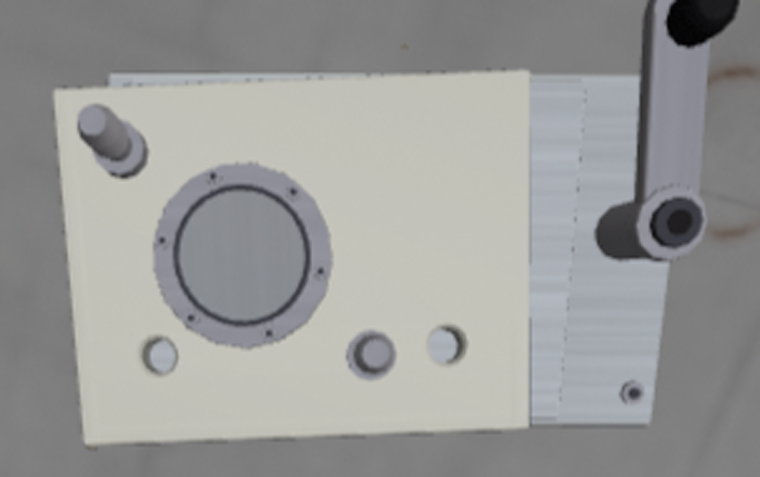

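Both views put the holes in the same place to within about 1 px: (189,142) and (304,138) here. The cover is about 15 mm off in −y, 2 to 3 mm off in +x, and turned +0.03 rad. I'll go down on the far side and push toward −x.

```bash
python3 -m jog '[{"rx":0,"ry":0,"rz":0,"dx":0.03,"dy":0.01,"dz":0.6,"gripper":0},{"rx":0,"ry":0,"rz":0,"dx":0,"dy":0,"dz":0.6,"gripper":0},{"rx":0,"ry":0,"rz":0,"dx":0,"dy":0,"dz":0.45,"gripper":0},{"rx":0,"ry":0,"rz":0,"dx":0,"dy":0,"dz":0.2,"gripper":0},{"rx":0,"ry":0,"rz":0,"dx":0,"dy":0,"dz":0,"gripper":0},{"rx":0,"ry":0,"rz":0,"dx":0,"dy":0,"dz":0,"gripper":0}]'
python3 - <<'E'
from h import *
A=pickle.load(open('w2.pkl','rb'));B=pickle.load(open('w3.pkl','rb'));th,t,r=cellpose()
for a,b in(((127,361),(159,356)),((433,367),(446,346))):
    p=tri([A,B],[np.array(a)/3.6+[211.6,69.6],np.array(b)/2.508+[125.7,-.3]]);print('hole',((p[:2]-t)@r*1e3).round(1),(p[2]*1e3).round(1))
tocell()
E
```

```text
clock: 3.75
tool_pos: [0.5921, 0.1385, 0.0732]
tool_rot: [-0.469, 3.103, 0.001]
wrist_force: [0.2, -0.5, -0.1]
finger_gap: 0.0854
hole [ 25.6 -52.5] 36.5
hole [23.4 24. ] 33.4
t 3.75 TCP cell mm [72.4 -5.9] z 73.2 tool-y in cell deg 90.04 tilt [-0.0032 -0.0001] F cell [ 0.  -0.5] -0.1 q7 1.71
```

```bash
python3 -m jog '[{"rx":0,"ry":0,"rz":0,"dx":0.08,"dy":0,"dz":0,"gripper":0},{"rx":0,"ry":0,"rz":0,"dx":0.08,"dy":0,"dz":0,"gripper":0},{"rx":0,"ry":0,"rz":0,"dx":0.06,"dy":0,"dz":0,"gripper":0},{"rx":0,"ry":0,"rz":0,"dx":0.02,"dy":0,"dz":0,"gripper":0},{"rx":0,"ry":0,"rz":0,"dx":0,"dy":0,"dz":0,"gripper":0}]'; python3 -c "
from h import *
tocell()"
python3 -m jog '[{"rx":0,"ry":0,"rz":0,"dx":0.02,"dy":0,"dz":0,"gripper":0},{"rx":0,"ry":0,"rz":0,"dx":0.02,"dy":0,"dz":0,"gripper":0},{"rx":0,"ry":0,"rz":0,"dx":0,"dy":0,"dz":0,"gripper":0}]'; python3 -c "
from h import *
tocell()"
python3 -m jog '[{"rx":0,"ry":0,"rz":0,"dx":0.02,"dy":0,"dz":0,"gripper":0},{"rx":0,"ry":0,"rz":0,"dx":0.02,"dy":0,"dz":0,"gripper":0},{"rx":0,"ry":0,"rz":0,"dx":0,"dy":0,"dz":0,"gripper":0}]'; python3 -c "
from h import *
tocell()"
```

```text
clock: 4.25
tool_pos: [0.5791, 0.1347, 0.0717]
tool_rot: [-0.47, 3.106, 0.0]
wrist_force: [0.2, 0.1, 0.1]
finger_gap: 0.0854
t 4.25 TCP cell mm [58.8 -5.7] z 71.7 tool-y in cell deg 90.05 tilt [-0.0004  0.    ] F cell [0.2 0. ] 0.1 q7 1.71
clock: 4.55
tool_pos: [0.5775, 0.1341, 0.0714]
tool_rot: [-0.47, 3.106, -0.0]
wrist_force: [1.5, 0.2, -1.0]
finger_gap: 0.0855
t 4.55 TCP cell mm [57.2 -5.8] z 71.4 tool-y in cell deg 90.06 tilt [-0.0006 -0.0003] F cell [ 1.4 -0.3] -1.0 q7 1.71
clock: 4.85
tool_pos: [0.5762, 0.1337, 0.0716]
tool_rot: [-0.468, 3.104, 0.0]
wrist_force: [4.7, 0.1, -1.6]
finger_gap: 0.0852
t 4.85 TCP cell mm [55.8 -5.8] z 71.6 tool-y in cell deg 90.02 tilt [-0.0025 -0.0002] F cell [ 4.5 -1.3] -1.6 q7 1.71
```

```bash
python3 -m jog '[{"rx":0,"ry":0,"rz":0,"dx":0.02,"dy":0,"dz":0,"gripper":0},{"rx":0,"ry":0,"rz":0,"dx":0,"dy":0,"dz":0,"gripper":0}]'; python3 -c "
from h import *
tocell()"
python3 -m jog '[{"rx":0,"ry":0,"rz":0,"dx":0.02,"dy":0,"dz":0,"gripper":0},{"rx":0,"ry":0,"rz":0,"dx":0,"dy":0,"dz":0,"gripper":0}]'; python3 -c "
from h import *
tocell()"
```

```text
clock: 5.05
tool_pos: [0.576, 0.1336, 0.0717]
tool_rot: [-0.468, 3.102, 0.0]
wrist_force: [5.6, 1.1, -4.5]
finger_gap: 0.0853
t 5.05 TCP cell mm [55.6 -5.8] z 71.7 tool-y in cell deg 90.01 tilt [-0.0046 -0.0004] F cell [ 5.7 -0.6] -4.5 q7 1.71
clock: 5.25
tool_pos: [0.5759, 0.1336, 0.0718]
tool_rot: [-0.467, 3.1, 0.001]
wrist_force: [7.1, 1.3, -5.9]
finger_gap: 0.0853
t 5.25 TCP cell mm [55.5 -5.9] z 71.8 tool-y in cell deg 90.0 tilt [-0.0066 -0.0006] F cell [ 7.1 -0.9] -5.9 q7 1.71
```

Flush with the block on the far side: the TCP stopped at 55.5 mm against an expected 56, with force rising. I'll back off, rise, turn 90° and go round to the −y side.

```bash
python3 -m jog '[{"rx":0,"ry":0,"rz":0,"dx":-0.2,"dy":0,"dz":0,"gripper":0},{"rx":0,"ry":0,"rz":0,"dx":-0.2,"dy":0,"dz":0,"gripper":0},{"rx":0,"ry":0,"rz":0,"dx":0,"dy":0,"dz":-0.7,"gripper":0},{"rx":0,"ry":0,"rz":0,"dx":0,"dy":0,"dz":-0.8,"gripper":0},{"rx":0,"ry":0,"rz":1,"dx":0,"dy":0,"dz":-0.1,"gripper":0.4},{"rx":0,"ry":0,"rz":1,"dx":0,"dy":0,"dz":0,"gripper":0.4},{"rx":0,"ry":0,"rz":1,"dx":0,"dy":0,"dz":0,"gripper":0.4},{"rx":0,"ry":0,"rz":1,"dx":0,"dy":0,"dz":0,"gripper":0.4},{"rx":0,"ry":0,"rz":1,"dx":0,"dy":0,"dz":0,"gripper":0.4},{"rx":0,"ry":0,"rz":1,"dx":0,"dy":0,"dz":0,"gripper":0.4},{"rx":0,"ry":0,"rz":1,"dx":0,"dy":0,"dz":0,"gripper":0.4},{"rx":0,"ry":0,"rz":1,"dx":0,"dy":0,"dz":0,"gripper":0.4}]'
python3 -m jog '[{"rx":0,"ry":0,"rz":1,"dx":0,"dy":0,"dz":0,"gripper":0.4},{"rx":0,"ry":0,"rz":1,"dx":0,"dy":0,"dz":0,"gripper":0.4},{"rx":0,"ry":0,"rz":1,"dx":0,"dy":0,"dz":0,"gripper":0.4},{"rx":0,"ry":0,"rz":1,"dx":0,"dy":0,"dz":0,"gripper":0.4},{"rx":0,"ry":0,"rz":1,"dx":0,"dy":0,"dz":0,"gripper":0.4},{"rx":0,"ry":0,"rz":1,"dx":0,"dy":0,"dz":0,"gripper":0.4},{"rx":0,"ry":0,"rz":1,"dx":0,"dy":0,"dz":0,"gripper":0.4},{"rx":0,"ry":0,"rz":0,"dx":0,"dy":0,"dz":0,"gripper":0.4},{"rx":0,"ry":0,"rz":0,"dx":0,"dy":0,"dz":0,"gripper":0.4}]'; python3 -c "
from h import *
tocell();goal(0,-100,150)"
```

```text
clock: 6.45
tool_pos: [0.5918, 0.1392, 0.1509]
tool_rot: [-0.839, -3.025, 0.002]
wrist_force: [1.1, 1.0, -0.4]
finger_gap: 0.0514
clock: 7.35
tool_pos: [0.592, 0.1393, 0.151]
tool_rot: [-1.86, -2.53, 0.002]
wrist_force: [0.2, 1.5, 0.3]
finger_gap: 0.0516
t 7.35 TCP cell mm [72.6 -5.2] z 151.0 tool-y in cell deg 0.22 tilt [ 0.0002 -0.0017] F cell [0.7 1.4] 0.3 q7 0.3
rows (units of 50mm) tool [-1.891 -1.459  0.023]
```

```bash
python3 -m jog '[{"rx":0,"ry":0,"rz":0.03,"dx":-0.48,"dy":-0.36,"dz":0,"gripper":0.4},{"rx":0,"ry":0,"rz":0,"dx":-0.48,"dy":-0.36,"dz":0,"gripper":0.4},{"rx":0,"ry":0,"rz":0,"dx":-0.48,"dy":-0.37,"dz":0,"gripper":0.4},{"rx":0,"ry":0,"rz":0,"dx":-0.45,"dy":-0.37,"dz":0,"gripper":0.4},{"rx":0,"ry":0,"rz":0,"dx":0,"dy":0,"dz":0,"gripper":0.4},{"rx":0,"ry":0,"rz":0,"dx":0,"dy":0,"dz":0,"gripper":0.4}]'; python3 -c "
from h import *
snap('w4');tocell()"
```

```text
clock: 7.95
tool_pos: [0.5502, 0.0265, 0.1515]
tool_rot: [-1.869, -2.524, -0.001]
wrist_force: [0.8, 0.3, 0.3]
finger_gap: 0.051
8.0 [0.55071681 0.02787695 0.1515077 ] [[-0.294, 0.956, 0.0], [0.956, 0.294, 0.001], [0.001, 0.0, -1.0]] [ 0.04169506  0.28064094 -0.33408922]
t 8.0 TCP cell mm [  0.3 -99.4] z 151.5 tool-y in cell deg -0.05 tilt [0.0009 0.0005] F cell [0.1 0.3] -0.3 q7 0.47
```

View pics/w4.png

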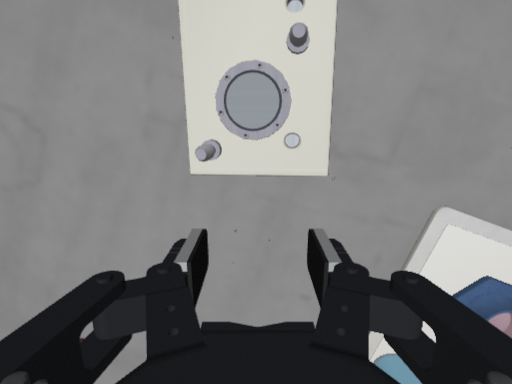

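The view shows the cover's −y edge running from (190,174) to (328,176), square to the gripper, with both fingertips at row 230 within the edge's width. I'll go down and push toward +y.

```bash
python3 -m jog '[{"rx":0,"ry":0,"rz":0,"dx":0,"dy":0,"dz":0.5,"gripper":0.4},{"rx":0,"ry":0,"rz":0,"dx":0,"dy":0,"dz":0.5,"gripper":0.4},{"rx":0,"ry":0,"rz":0,"dx":0,"dy":0,"dz":0.3,"gripper":0.4},{"rx":0,"ry":0,"rz":0,"dx":0,"dy":0,"dz":0.1,"gripper":0.4},{"rx":0,"ry":0,"rz":0,"dx":0,"dy":0,"dz":0,"gripper":0.4},{"rx":0,"ry":0,"rz":0,"dx":0.1,"dy":0,"dz":0,"gripper":0.4},{"rx":0,"ry":0,"rz":0,"dx":0.1,"dy":0,"dz":0,"gripper":0.4},{"rx":0,"ry":0,"rz":0,"dx":0,"dy":0,"dz":0,"gripper":0.4}]'; python3 -c "
from h import *
tocell()"
python3 -m jog '[{"rx":0,"ry":0,"rz":0,"dx":0.03,"dy":0,"dz":0,"gripper":0.4},{"rx":0,"ry":0,"rz":0,"dx":0.03,"dy":0,"dz":0,"gripper":0.4},{"rx":0,"ry":0,"rz":0,"dx":0.03,"dy":0,"dz":0,"gripper":0.4},{"rx":0,"ry":0,"rz":0,"dx":0.03,"dy":0,"dz":0,"gripper":0.4},{"rx":0,"ry":0,"rz":0,"dx":0,"dy":0,"dz":0,"gripper":0.4}]'; python3 -c "
from h import *
tocell()"
python3 -m jog '[{"rx":0,"ry":0,"rz":0,"dx":0.03,"dy":0,"dz":0,"gripper":0.4},{"rx":0,"ry":0,"rz":0,"dx":0.03,"dy":0,"dz":0,"gripper":0.4},{"rx":0,"ry":0,"rz":0,"dx":0.02,"dy":0,"dz":0,"gripper":0.4},{"rx":0,"ry":0,"rz":0,"dx":0.02,"dy":0,"dz":0,"gripper":0.4},{"rx":0,"ry":0,"rz":0,"dx":0,"dy":0,"dz":0,"gripper":0.4}]'; python3 -c "
from h import *
tocell()"
```

```text
clock: 8.8
tool_pos: [0.5479, 0.0383, 0.0821]
tool_rot: [1.866, 2.527, 0.003]
wrist_force: [-0.0, -0.2, -0.0]
finger_gap: 0.0514
t 8.8 TCP cell mm [  0.6 -88.6] z 82.1 tool-y in cell deg -0.01 tilt [0.0009 0.0015] F cell [-0.1 -0.2] -0.0 q7 0.52
clock: 9.3
tool_pos: [0.5458, 0.0419, 0.0815]
tool_rot: [1.868, 2.525, -0.001]
wrist_force: [0.4, -1.1, -0.1]
finger_gap: 0.0511
t 9.3 TCP cell mm [ -0.3 -84.6] z 81.5 tool-y in cell deg -0.14 tilt [-0.0008 -0.    ] F cell [ 0.1 -1.2] -0.1 q7 0.51
clock: 9.8
tool_pos: [0.5444, 0.0473, 0.0815]
tool_rot: [1.868, 2.526, 0.0]
wrist_force: [-0.6, -1.6, 1.3]
finger_gap: 0.0513
t 9.8 TCP cell mm [ -0.1 -79. ] z 81.5 tool-y in cell deg -0.12 tilt [-0.      0.0002] F cell [-1.  -1.3] 1.3 q7 0.5
```

Pushing gently at about 1.3 N, with 8 mm left to the block face.

```bash
python3 -m jog '[{"rx":0,"ry":0,"rz":0,"dx":0.03,"dy":0,"dz":0,"gripper":0.4},{"rx":0,"ry":0,"rz":0,"dx":0.03,"dy":0,"dz":0,"gripper":0.4},{"rx":0,"ry":0,"rz":0,"dx":0.03,"dy":0,"dz":0,"gripper":0.4},{"rx":0,"ry":0,"rz":0,"dx":0,"dy":0,"dz":0,"gripper":0.4}]'; python3 -c "
from h import *
tocell()"
python3 -m jog '[{"rx":0,"ry":0,"rz":0,"dx":0.02,"dy":0,"dz":0,"gripper":0.4},{"rx":0,"ry":0,"rz":0,"dx":0.02,"dy":0,"dz":0,"gripper":0.4},{"rx":0,"ry":0,"rz":0,"dx":0,"dy":0,"dz":0,"gripper":0.4}]'; python3 -c "
from h import *
tocell()"
python3 -m jog '[{"rx":0,"ry":0,"rz":0,"dx":0.02,"dy":0,"dz":0,"gripper":0.4},{"rx":0,"ry":0,"rz":0,"dx":0,"dy":0,"dz":0,"gripper":0.4}]'; python3 -c "
from h import *
tocell();snap('w5')"
```

```text
clock: 10.2
tool_pos: [0.5426, 0.053, 0.0812]
tool_rot: [-1.866, -2.525, -0.001]
wrist_force: [-0.1, 0.6, -0.3]
finger_gap: 0.051
t 10.2 TCP cell mm [ -0.1 -73. ] z 81.2 tool-y in cell deg -0.07 tilt [ 0.0018 -0.0004] F cell [0.1 0.6] -0.3 q7 0.49
clock: 10.5
tool_pos: [0.5421, 0.0539, 0.0812]
tool_rot: [-1.867, -2.526, 0.0]
wrist_force: [-0.9, -0.5, 0.8]
finger_gap: 0.0509
t 10.5 TCP cell mm [ -0.3 -72.1] z 81.2 tool-y in cell deg -0.1 tilt [ 0.0004 -0.0005] F cell [-1.1 -0.2] 0.8 q7 0.49
clock: 10.7
tool_pos: [0.5418, 0.0544, 0.0812]
tool_rot: [-1.868, -2.525, 0.001]
wrist_force: [0.8, 0.4, -0.2]
finger_gap: 0.0514
t 10.7 TCP cell mm [ -0.4 -71.4] z 81.2 tool-y in cell deg -0.12 tilt [ 0.0001 -0.0006] F cell [0.9 0.2] -0.2 q7 0.49
10.75 [0.54179738 0.05442889 0.08122826] [[-0.293, 0.956, -0.001], [0.956, 0.293, -0.0], [0.0, -0.001, -1.0]] [-0.16514646 -1.41023604 -0.33558596]
```

```bash
python3 -m jog '[{"rx":0,"ry":0,"rz":0,"dx":-0.2,"dy":0,"dz":0,"gripper":0.4},{"rx":0,"ry":0,"rz":0,"dx":-0.2,"dy":0,"dz":0,"gripper":0.4},{"rx":0,"ry":0,"rz":0,"dx":0,"dy":0,"dz":-0.8,"gripper":0.4},{"rx":0,"ry":0,"rz":0,"dx":0,"dy":0,"dz":-0.8,"gripper":0.4},{"rx":0,"ry":0,"rz":0,"dx":0,"dy":0,"dz":-0.8,"gripper":1},{"rx":0,"ry":0,"rz":0,"dx":0.2,"dy":0,"dz":0,"gripper":1},{"rx":0,"ry":0,"rz":0,"dx":0,"dy":0,"dz":0,"gripper":1},{"rx":0,"ry":0,"rz":0,"dx":0,"dy":0,"dz":0,"gripper":1}]'
python3 - <<'E'
from h import *
tocell();i,C=snap('w6');th,t,r=cellpose()
P=lambda x,y,z:proj(C,np.r_[r@[x/1e3,y/1e3]+t,z/1e3])[0].round(1)
c=np.array([P(x,y,30) for x in(-65,60) for y in(-80,100)]);lo=np.clip(c.min(0).astype(int),0,None);hi=c.max(0).astype(int);cr=i[lo[1]:hi[1],lo[0]:hi[0]];k=min(760/cr.shape[1],560/cr.shape[0]);print(lo,k)
cv2.imwrite('pics/w6c.png',cv2.resize(cr,None,fx=k,fy=k,interpolation=cv2.INTER_CUBIC))
cc=lambda p:((p-lo)*k).round(0).tolist()
print('seated corners z30',[cc(P(x,y,30)) for x,y in((-45,-60),(-45,60),(45,60),(45,-60))],'holes',cc(P(22,38,30)),cc(P(22,-38,30)))
E
```

```text
clock: 11.55
tool_pos: [0.5441, 0.0448, 0.2003]
tool_rot: [-1.867, -2.525, 0.002]
wrist_force: [0.1, -0.2, -0.3]
finger_gap: -0.0002
t 11.55 TCP cell mm [ -1.1 -81.3] z 200.3 tool-y in cell deg -0.09 tilt [ 0.0004 -0.0022] F cell [-0.  -0.3] -0.3 q7 0.38
11.6 [0.54381017 0.04449681 0.19984723] [[-0.293, 0.956, -0.003], [0.956, 0.293, -0.001], [0.0, -0.003, -1.0]] [-0.02299996 -0.18590544 -0.78373321]
[163   0] 2.9473684210526314
seated corners z30 [[121.0, 493.0], [97.0, 9.0], [465.0, 9.0], [441.0, 493.0]] holes [368.0, 108.0] [361.0, 414.0]
```

View pics/w6c.png

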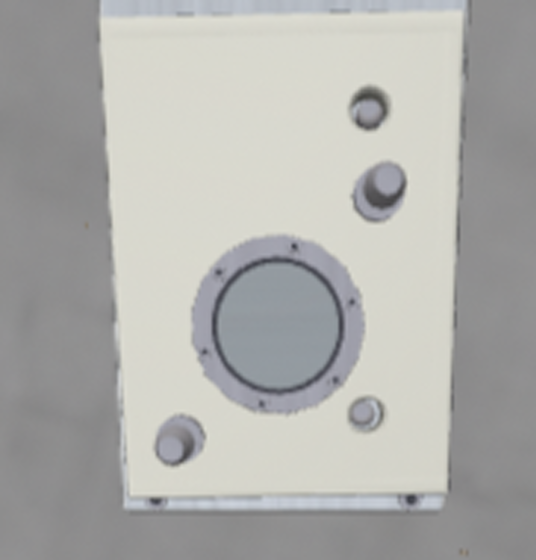

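The view shows each pin's nose inside its hole, at (369,107) and (366,412), and the outline within 2 mm of the predicted seated one. I'll fly to the latch side at height with the fingers shut and use the second view to triangulate how flat the cover is.

```bash
python3 -m jog '[{"rx":0,"ry":0,"rz":0,"dx":0.75,"dy":-0.2,"dz":0,"gripper":1},{"rx":0,"ry":0,"rz":0,"dx":0.75,"dy":-0.2,"dz":0,"gripper":1},{"rx":0,"ry":0,"rz":0,"dx":0.75,"dy":-0.2,"dz":0,"gripper":1},{"rx":0,"ry":0,"rz":0,"dx":0.75,"dy":-0.2,"dz":0,"gripper":1},{"rx":0,"ry":0,"rz":0,"dx":0.75,"dy":-0.2,"dz":0,"gripper":1},{"rx":0,"ry":0,"rz":0,"dx":0,"dy":0,"dz":0,"gripper":1},{"rx":0,"ry":0,"rz":0,"dx":0,"dy":0,"dz":0,"gripper":1}]'; python3 -c "
from h import *
tocell();goal(-52,105,117);a,C=grab('scene')
th,t,r=cellpose();p=proj(C,np.r_[t,.03])[0].astype(int);print(p)
cv2.imwrite('pics/s7c.png',cv2.resize(a[p[1]-45:p[1]+45,p[0]-60:p[0]+60],None,fx=6,fy=6,interpolation=cv2.INTER_CUBIC))
"
```

```text
clock: 12.3
tool_pos: [0.4411, 0.2097, 0.2]
tool_rot: [-1.864, -2.528, 0.005]
wrist_force: [0.6, -0.9, -0.5]
finger_gap: 0.0
t 12.3 TCP cell mm [-50.8 106.6] z 200.0 tool-y in cell deg 0.04 tilt [-0.0014 -0.0026] F cell [ 0.4 -1. ] -0.5 q7 -0.07
rows (units of 50mm) tool [-0.03  -0.019  1.661]
[240 191]
```

View pics/s7c.png

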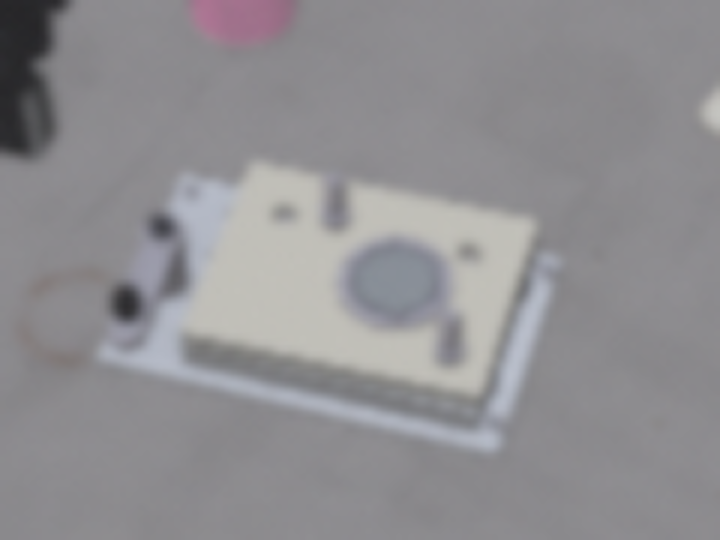

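The scene view shows the cover flush on the block, with an even-looking base line along the near and −y edges. Next I triangulate its corners and go down beside the knob.

```bash
python3 - <<'E'
from h import *
A=pickle.load(open('w6.pkl','rb'));i,S=grab('scene');th,t,r=cellpose()
for n,a,b in(('far-y',(448,494),(537,218)),('near-y',(128,495),(478,392)),('far+y',(463,11),(255,163)),('near+y',(101,15),(185,337))):
    p=tri([A,S],[np.array(a)/2.947+[163,0],np.array(b)/6+[180,146]]);print(n,((p[:2]-t)@r*1e3).round(1),(p[2]*1e3).round(1))
E
python3 -m jog '[{"rx":0,"ry":0,"rz":0,"dx":-0.03,"dy":-0.02,"dz":0.6,"gripper":1},{"rx":0,"ry":0,"rz":0,"dx":0,"dy":0,"dz":0.6,"gripper":1},{"rx":0,"ry":0,"rz":0,"dx":0,"dy":0,"dz":0.46,"gripper":1},{"rx":0,"ry":0,"rz":0,"dx":0,"dy":0,"dz":0,"gripper":1},{"rx":0,"ry":0,"rz":0,"dx":-0.1,"dy":0,"dz":0,"gripper":1},{"rx":0,"ry":0,"rz":0,"dx":0,"dy":0,"dz":0,"gripper":1}]'; python3 -c "
from h import *
tocell()"
```

```text
far-y [ 46.3 -59.4] 30.5
near-y [-43.1 -59.6] 30.9
far+y [45.2 59.8] 27.4
near+y [-44.8  58.8] 25.3
clock: 13.0
tool_pos: [0.4449, 0.2016, 0.1196]
tool_rot: [1.871, 2.522, 0.003]
wrist_force: [0.3, -0.1, 0.4]
finger_gap: -0.0001
t 13.0 TCP cell mm [-49.6  97.8] z 119.6 tool-y in cell deg -0.29 tilt [-0.0002  0.0024] F cell [ 0.2 -0.2] 0.4 q7 0.06
```

The cover is flat: far edge at 27 to 31 mm, near edge at 25 to 31 mm. Now I sweep the knob round in an arc, turning with it.

```bash
python3 -m jog '[{"rx":0,"ry":0,"rz":0,"dx":-0.05,"dy":-0.04,"dz":0,"gripper":1},{"rx":0,"ry":0,"rz":-1,"dx":-0.094,"dy":-0.031,"dz":0,"gripper":1},{"rx":0,"ry":0,"rz":-1,"dx":-0.094,"dy":-0.031,"dz":0,"gripper":1},{"rx":0,"ry":0,"rz":-1,"dx":-0.094,"dy":-0.031,"dz":0,"gripper":1},{"rx":0,"ry":0,"rz":0,"dx":0,"dy":0,"dz":0,"gripper":1}]'; python3 -c "
from h import *
tocell()"
python3 -m jog '[{"rx":0,"ry":0,"rz":-1,"dx":-0.094,"dy":-0.031,"dz":0,"gripper":1},{"rx":0,"ry":0,"rz":-1,"dx":-0.094,"dy":-0.031,"dz":0,"gripper":1},{"rx":0,"ry":0,"rz":-1,"dx":-0.094,"dy":-0.031,"dz":0,"gripper":1},{"rx":0,"ry":0,"rz":0,"dx":0,"dy":0,"dz":0,"gripper":1}]'; python3 -c "
from h import *
tocell()
for d in(18,36,54,72,90):
  a=np.radians(d);u=np.array([-np.cos(a),-np.sin(a)]);t=np.array([np.sin(a),-np.cos(a)]);print(d,[-8,78]+44*u-17*t)"
```

```text
clock: 13.5
tool_pos: [0.4439, 0.1851, 0.1195]
tool_rot: [1.451, 2.786, 0.004]
wrist_force: [0.3, 0.7, 0.6]
finger_gap: 0.0002
t 13.5 TCP cell mm [-55.5  82.3] z 119.5 tool-y in cell deg 17.82 tilt [0.0005 0.0023] F cell [0.5 0.6] 0.6 q7 0.37
clock: 13.9
tool_pos: [0.4495, 0.1715, 0.1191]
tool_rot: [1.001, 2.977, 0.002]
wrist_force: [0.0, 0.2, 0.2]
finger_gap: -0.0002
t 13.9 TCP cell mm [-54.1  67.6] z 119.1 tool-y in cell deg 35.7 tilt [-0.0003  0.0014] F cell [0.1 0.2] 0.2 q7 0.67
18 [-55.09977562  80.57121302]
36 [-53.58909704  65.8907378 ]
54 [-47.61584001  52.39560154]
72 [-37.76470853  41.40680219]
90 [-25.  34.]
```

```bash
python3 -m jog '[{"rx":0,"ry":0,"rz":-1,"dx":-0.1,"dy":-0.031,"dz":0,"gripper":1},{"rx":0,"ry":0,"rz":-1,"dx":-0.1,"dy":-0.031,"dz":0,"gripper":1},{"rx":0,"ry":0,"rz":-1,"dx":-0.1,"dy":-0.031,"dz":0,"gripper":1},{"rx":0,"ry":0,"rz":-1,"dx":-0.1,"dy":-0.031,"dz":0,"gripper":1},{"rx":0,"ry":0,"rz":0,"dx":0,"dy":0,"dz":0,"gripper":1}]'; python3 -c "
from h import *
tocell();grab('wrist')"
python3 -m jog '[{"rx":0,"ry":0,"rz":-1,"dx":-0.1,"dy":-0.031,"dz":0,"gripper":1},{"rx":0,"ry":0,"rz":-1,"dx":-0.1,"dy":-0.031,"dz":0,"gripper":1},{"rx":0,"ry":0,"rz":-1,"dx":-0.1,"dy":-0.031,"dz":0,"gripper":1},{"rx":0,"ry":0,"rz":-1,"dx":-0.1,"dy":-0.031,"dz":0,"gripper":1},{"rx":0,"ry":0,"rz":-1,"dx":-0.1,"dy":-0.031,"dz":0,"gripper":1},{"rx":0,"ry":0,"rz":0,"dx":0,"dy":0,"dz":0,"gripper":1}]'; python3 -c "
from h import *
tocell()"
```

```text
clock: 14.4
tool_pos: [0.4641, 0.1567, 0.1187]
tool_rot: [0.361, 3.12, 0.001]
wrist_force: [-0.2, 0.1, 0.6]
finger_gap: -0.0002
t 14.4 TCP cell mm [-44.6  49.2] z 118.7 tool-y in cell deg 59.64 tilt [-0.0006  0.0004] F cell [-0.2  0.2] 0.6 q7 1.09
clock: 15.05
tool_pos: [0.4885, 0.1489, 0.1184]
tool_rot: [-0.459, 3.108, 0.0]
wrist_force: [0.2, 0.4, -0.5]
finger_gap: -0.0
t 15.05 TCP cell mm [-23.5  34.6] z 118.4 tool-y in cell deg 89.67 tilt [-0.0002  0.    ] F cell [0.3 0.3] -0.5 q7 1.6
```

```bash
python3 -m jog '[{"rx":0,"ry":0,"rz":0,"dx":0.2,"dy":0,"dz":0,"gripper":1},{"rx":0,"ry":0,"rz":0,"dx":0.1,"dy":0,"dz":-0.3,"gripper":1},{"rx":0,"ry":0,"rz":0,"dx":0,"dy":0,"dz":-0.7,"gripper":1},{"rx":0,"ry":0,"rz":0,"dx":0,"dy":0,"dz":-0.8,"gripper":1},{"rx":0,"ry":0,"rz":0,"dx":-0.7,"dy":-0.2,"dz":-0.1,"gripper":1},{"rx":0,"ry":0,"rz":0,"dx":-0.7,"dy":-0.2,"dz":0,"gripper":1},{"rx":0,"ry":0,"rz":0,"dx":-0.6,"dy":-0.2,"dz":0,"gripper":1},{"rx":0,"ry":0,"rz":0,"dx":0,"dy":0,"dz":0,"gripper":1},{"rx":0,"ry":0,"rz":0,"dx":0,"dy":0,"dz":0,"gripper":1}]'
python3 - <<'E'
from h import *
tocell();i,C=snap('w8');th,t,r=cellpose()
P=lambda x,y,z:proj(C,np.r_[r@[x/1e3,y/1e3]+t,z/1e3])[0].round(1)
c=np.array([P(x,y,30) for x in(-70,60) for y in(-90,110)]);lo=np.clip(c.min(0).astype(int),0,None);hi=c.max(0).astype(int);cr=i[lo[1]:hi[1],lo[0]:hi[0]];k=min(760/cr.shape[1],560/cr.shape[0]);print(lo,k)
cv2.imwrite('pics/w8c.png',cv2.resize(cr,None,fx=k,fy=k,interpolation=cv2.INTER_CUBIC))
cc=lambda p:((p-lo)*k).round(0).tolist()
print('corners',[cc(P(x,y,30)) for x,y in((-45,-60),(-45,60),(45,60),(45,-60))],'pivot44',cc(P(-8,78,44)),'knob',cc(P(-8,34,55)))
E
```

```text
clock: 15.95
tool_pos: [0.5776, 0.1447, 0.2128]
tool_rot: [0.461, -3.106, 0.001]
wrist_force: [0.1, -0.1, -0.7]
finger_gap: 0.0004
t 15.95 TCP cell mm [60.4  4.2] z 212.8 tool-y in cell deg 89.72 tilt [ 0.0016 -0.0003] F cell [ 0.  -0.1] -0.7 q7 1.65
16.0 [0.57680519 0.14488748 0.21266553] [[-0.957, -0.291, -0.002], [-0.291, 0.957, -0.001], [0.002, 0.0, -1.0]] [-0.34230136  1.20201187 -0.2681761 ]
[135  24] 2.9343629343629343
corners [[123.0, 108.0], [566.0, 106.0], [548.0, 433.0], [146.0, 435.0]] pivot44 [638.0, 247.0] knob [478.0, 247.0]
```

View pics/w8c.png

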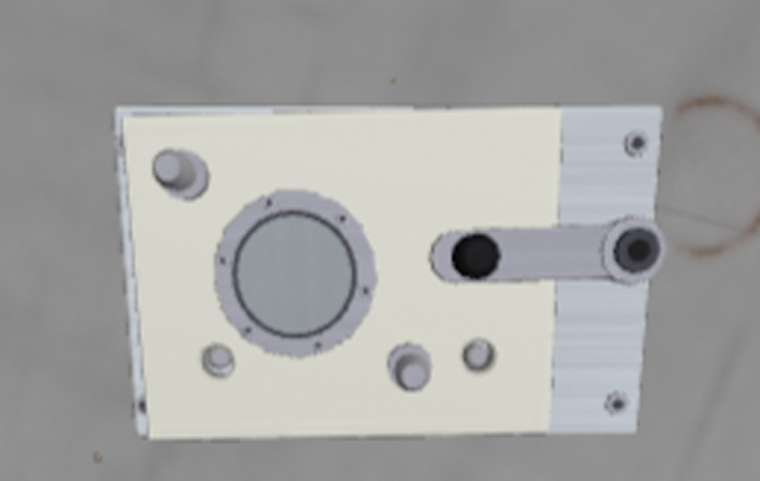

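The final view shows the bar across the cover, with the hub at (637,250) and the knob at (475,255). Both pins are in their holes, at (218,360) and (478,355), and the edges are flush to within the pin play. The robot is clear, so I'll hand in.

```bash
python3 -c "
from rig import ticket
print(ticket.close_job())"
```

```text
the job is handed in; nothing more can be done
None
```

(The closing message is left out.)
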